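Unload a queue of sample tubes into a storage rack in reverse order

TASK

Move all four sample tubes from the pucks on the metal analyser lane into the black storage rack, one per cell, in reverse order: the tube nearest the lane's grey stop block goes into the cell farthest from the rack's metal handle block, the next tube into the next cell, and so on, until the tube farthest from the stop block is in the cell beside the handle block. Keep every tube upright all the way, and leave each one standing upright on the floor of its cell, released.

Things in the scene. Friction and masses are not known exactly. Their poses are not given: they have to be found in the camera images.
- tube_slim: Sample tube: clear body, white label, blue cap, flat base; 45 g (0.7 to 1.4 times). Origin: centre of its underside, z up to the cap; yaw means nothing. The tallest: 118 mm high, body 24 mm across, round cap 26 mm across over the top 22 mm. Grip it at 107 mm above its origin.
- tube_hex: Sample tube: clear body, white label, blue cap, flat base; 45 g (0.7 to 1.4 times). Origin: centre of its underside, z up to the cap; yaw means nothing. Six-sided cap, 32 mm across flats (37 mm across corners) over the top 22 mm; 108 mm high, body 28 mm across. Grip it at 97 mm above its origin.
- tube_wide: Sample tube: clear body, white label, blue cap, flat base; 45 g (0.7 to 1.4 times). Origin: centre of its underside, z up to the cap; yaw means nothing. The shortest, with the widest cap: round, 37 mm across with a white disc on top, over the top 20 mm; 94 mm high, body 28 mm across. Grip it at 84 mm above its origin.
- tube_stub: Sample tube: clear body, white label, blue cap, flat base; 45 g (0.7 to 1.4 times). Origin: centre of its underside, z up to the cap; yaw means nothing. Stepped cap: a round skirt 30 mm across and 20 mm high, with a stub 14 mm across and 10 mm high on top of it; 102 mm high in all, body 26 mm across. Grip it by the skirt, 82 mm above its origin.
- puck_slim: Grey round single-tube holder in which the slim tallest tube stands at the start (they are shuffled along the lane); fixed to the lane. 46 mm across, 26 mm high, round well 38 mm across and 20 mm deep, its floor 6 mm above the origin. Origin: centre of the underside, 12 mm above the table.
- puck_hex: Grey round single-tube holder in which the tube with the six-sided cap stands at the start (they are shuffled along the lane); fixed to the lane. 46 mm across, 26 mm high, round well 38 mm across and 20 mm deep, its floor 6 mm above the origin. Origin: centre of the underside, 12 mm above the table.
- puck_wide: Grey round single-tube holder in which the short tube with the wide cap stands at the start (they are shuffled along the lane); fixed to the lane. 46 mm across, 26 mm high, round well 38 mm across and 20 mm deep, its floor 6 mm above the origin. Origin: centre of the underside, 12 mm above the table.
- puck_stub: Grey round single-tube holder in which the tube with the stepped cap stands at the start (they are shuffled along the lane); fixed to the lane. 46 mm across, 26 mm high, round well 38 mm across and 20 mm deep, its floor 6 mm above the origin. Origin: centre of the underside, 12 mm above the table.
- lane: Aluminium lane, fixed: 74 (x) by 204 mm (y), bed 12 mm high, side rails 20 mm high; grey stop block (74 x 22 mm, 46 high) across its +y end, centred at y = 113 mm. Pucks stand on it in a row at y = +72 (nearest the stop), +24, -24, -72 mm. Origin: centre of its underside at table height, z up. Any yaw, left or right of the midline.
- rack: Black rack, fixed: 52 (x) by 196 mm (y), walls 4 mm thick, 40 high; four square cells (grey floor) 44 mm wide at x = 0, y = +72 (beside the handle), +24, -24, -72 mm, floor 4 mm above the origin. Solid aluminium handle block (52 x 26 mm, 50 high) at its +y end, centred at y = 111 mm. Origin: centre of its underside at table height, z up. Any yaw, on the other side of the midline.
Mind the look-alikes: they are no part of the job. Leave any yellow look-alike of the tube_slim alone.

How it is judged:
By the outcome, as a careful person would: the job done as asked, in the order asked, and still so for the second after the job is handed in, with the robot touching nothing.
It also fails if it takes over 112 s, if anything falls off the work surface, if the arm or the gripper's body presses on something with over 40 N, if the wrist force passes 120 N, or if a joint passes its speed limit or range.

ROBOT

A 7-joint arm with a two-finger parallel gripper is mounted at the origin on the work surface. World frame = base frame: x ahead of the robot, y to its left, z up, the work surface at z = 0. Lengths are in m, angles in rad, forces in N, time in s.
With the tool pointing down it reaches from about 0.4 to 0.875 m from the base axis. Payload 19.3 kg.
Tool frame: the origin (TCP) lies on the centre line of the jaws, within the pads' length; the fingertips stand 14 mm ahead of it and the grasp point (between the pads) lies 5 mm behind it (bot.tip_extent is the distance from the TCP to the fingertips, in m); z points along the fingers, y is the line along which they close (so a half turn about z gives the same grasp; the last joint's range is limited). The gripper opens to 85 mm and grips with 20 to 120 N. Pads are 22 mm wide; open, the fingers measure 114 mm over their backs; the gripper's body (76 mm by 85 mm) begins 54 mm behind the grasp point. The pads swing forward as they close: fully open they stand 13 mm farther back than shut.
Start: joints at [-1.215, 0.521, -0.036, 1.599, 0.021, 1.021, -0.113], TCP at [0.258, 0.569, 0.245] pointing down, gripper open.
Joint ranges: [-2.91, 2.91], [-0.3, 2.13], [-1.5, 1.42], [0.17, 2.43], [-1.26, 4.41], [0.16, 1.93], [-2.52, 2.52]. Speed limits (rad/s): [1.89, 1.89, 2.39, 2.39, 3.01, 3.01, 3.01].

INTERFACE

Orientations are given as [roll, pitch, yaw] about the fixed x, y, z axes, in that order (R = Rz(yaw) Ry(pitch) Rx(roll)).
In Python, from workcell import monitor, grab_frame, camera_model, bot gives the robot as it stands.
- The arm moves only by the tool move_arm, never from a script. Its argument "moves" is a list of rows, each a list of 4 numbers: the shift along the world's x, y, z in mm, then the turn about the world's z in rad. A call has 1 to 12 rows; each row is the pose to reach, as a shift and turn from the pose commanded when the call began; what a row does not reach only later rows make up. A row lasts 1/8 s, in which the tool goes at most 62.5 mm and 10.7 degrees, less where a joint would pass 70% of its speed; a pose out of reach is approached as far as the arm can. A call with a gripper value outside its range is refused whole. "gripper" is the opening, from 0 (shut) to 1 (fully open), set as the call begins (left out, the last holds). The fingers move at their own pace and stop on an object; "newtons" is the grip in N (left out, the last holds). Time passes only in rows, so rows that repeat a pose let the fingers close. It gives the time, the measured TCP pose, the force, the opening and the grip force at its end, in the units of the state.
- monitor.observe(): the state, without advancing time (a new reading comes with each control period).
- grab_frame(name): name is "scene" or "side" or "wrist"; returns the picture (480x640x3 uint8, blue, green, red); there is no depth.
- camera_model(name): a dict with "vfov" (degrees; the focal length in pixels is half the picture's height over the tangent of half this angle, whatever the lens; pixels are square), "cx", "cy" (the principal point, pixels), "R" (3x3) and "t" (3): a world point X has camera coordinates R X + t; the wrist camera has in their place "T_tool_cam" (4x4, takes a point from camera to tool coordinates, whose origin is the TCP and whose axes are the flange's). Camera axes: x right, y down, z forward; pixel columns grow to the right and rows downward; lengths in m; the calibration is good to about 2 mm. A picture is of the moment at which its call begins: read the wrist's pose just before it. camera_model takes no time and is no camera call.
- bot.job_done(): hands the job in; it is judged then, once.
The state is a dict: "clock": time; "qpos": joint angles; "qd": joint speeds; "joint_efforts": joint torques, N m; "position": TCP position; "tool_rot": TCP orientation; "force": force on the tool from outside, world axes, zero at the start; "moment": the same for the moment, N m; "grip_width": finger opening in m; "finger_force": force on a finger pad.
Only numpy, scipy, OpenCV 4.12 (cv2) and the standard library are available. Lean on these libraries where they do the work, as an engineer would, in place of code of your own. Each camera call takes 0.05 s, during which the arm holds its last target. There are 200 camera calls.

## Working session

There is one attempt and no reset: what is moved stays moved. The work goes in short steps, Python scripts to look and compute and a tool call to move; the robot and the scene stay as the last step left them, time stands still between calls to the robot, and variables do not carry over. Pictures are saved under pics/ and viewed, at most 14 in all, crops included, and the job is handed in when it is done.

Besides the shell and the picture viewer there is one more tool, called after "Request:" by a JSON object that holds its "api" and its "payload". move_arm: Moves the arm, as the interface text tells. Its arguments: {"type":"object","properties":{"moves":{"type":"array","items":{"type":"array","items":{"type":"number"}}},"gripper":{"type":"number"},"newtons":{"type":"number"}},"required":["moves"]}

```bash
mkdir -p pics; ls; python3 - <<'E'
from workcell import monitor, grab_frame, camera_model, bot
import cv2
s=monitor.observe();print({k:s[k] for k in("clock","position","tool_rot","grip_width","force")})
for n in("scene","side","wrist"):
    cv2.imwrite(f"pics/{n}0.png",grab_frame(n)); print(n,camera_model(n))
E
```

```text
pics
{'clock': 0.0, 'position': array([0.25803365, 0.56889597, 0.24472668]), 'tool_rot': array([-3.14046636e+00,  6.98227651e-05,  2.71584656e+00]), 'grip_width': 0.08540143208939865, 'force': array([ 0.13059603,  0.19907965, -0.31950724])}
scene {'vfov': 49.254540538146145, 'cx': 320.17965575646434, 'cy': 244.62322760784363, 'R': array([[ 0.3205682 ,  0.94717188,  0.01007246],
       [ 0.5641179 , -0.18236063, -0.80530466],
       [-0.76092511,  0.26383713, -0.59277563]]), 't': array([-0.16557472, -0.27928552,  1.31053542])}
side {'vfov': 55.79383704075249, 'cx': 316.76270597318165, 'cy': 237.49473243857807, 'R': array([[ 0.94947627, -0.31328549, -0.01862825],
       [-0.25244095, -0.72711329, -0.6384198 ],
       [ 0.18646281,  0.61086698, -0.7694629 ]]), 't': array([-0.51575239,  0.14381056,  0.57107829])}
wrist {'vfov': 64.57248974893174, 'cx': 317.12930908150025, 'cy': 237.46668700415972, 'T_tool_cam': array([[ 1.14019393e-03, -9.64606043e-01, -2.63692779e-01,
         6.61697404e-02],
       [ 9.99999237e-01,  1.22517049e-03, -1.57811691e-04,
        -1.00418876e-03],
       [ 4.75294723e-04, -2.63692398e-01,  9.64606704e-01,
        -1.26851439e-01],
       [ 0.00000000e+00,  0.00000000e+00,  0.00000000e+00,
         1.00000000e+00]])}
```

View pics/scene0.png

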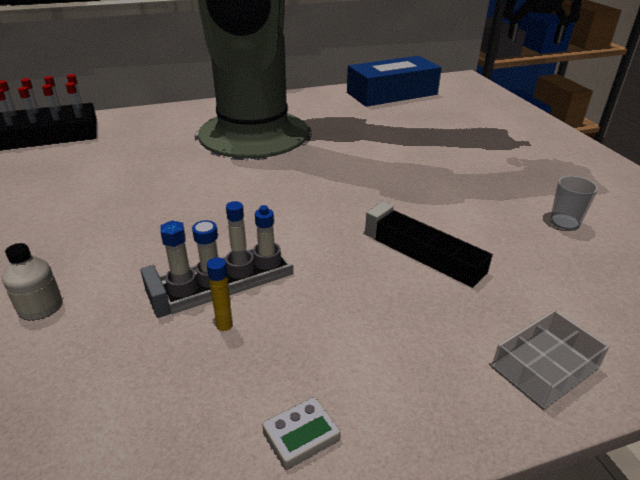

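View pics/side0.png

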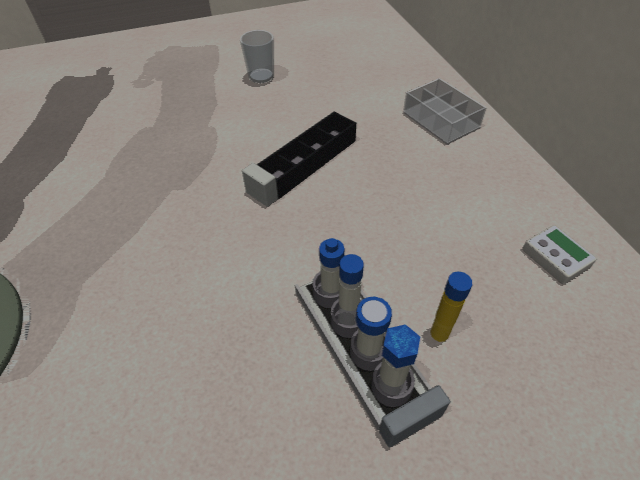

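Lane (left) from its stop at scene (155,290): hex, wide, slim, stub. The yellow decoy stands beside the lane, the handle is at scene (380,220). I'll zoom in for pixel picks.

```bash
python3 - <<'E'
import cv2,numpy as np
a=cv2.imread("pics/scene0.png");b=cv2.imread("pics/side0.png")
def z(i,x,y,w,h,f):
    c=cv2.resize(i[y:y+h,x:x+w],None,fx=f,fy=f,interpolation=cv2.INTER_CUBIC); c=np.clip(c*1.5,0,255).astype(np.uint8)
    for k in range(0,w,20): cv2.putText(c,str(x+k),(k*f,8),0,.3,(0,0,255)); cv2.line(c,(k*f,9),(k*f,14),(0,0,255))
    for k in range(20,h,20): cv2.putText(c,str(y+k),(8,k*f+3),0,.3,(0,0,255)); cv2.line(c,(0,k*f),(6,k*f),(0,0,255))
    return c
s1=z(a,130,195,180,130,4); 
cv2.imwrite("pics/z1.png",s1)
s2=z(a,350,190,150,100,4);cv2.imwrite("pics/z2.png",s2)
cv2.imwrite("pics/z3.png",z(b,285,225,190,220,0+2) if 0 else np.hstack([z(b,290,230,170,220,2),z(b,235,105,130,110,3)[:0+330].copy() if 0 else np.pad(z(b,235,105,130,110,3),((0,110),(0,0),(0,0)))]))
E
```

```text
(no output)
```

View pics/z1.png

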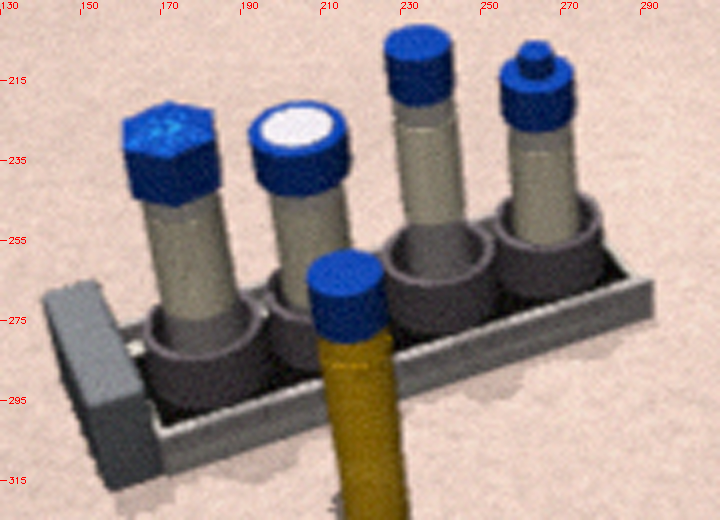

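View pics/z2.png

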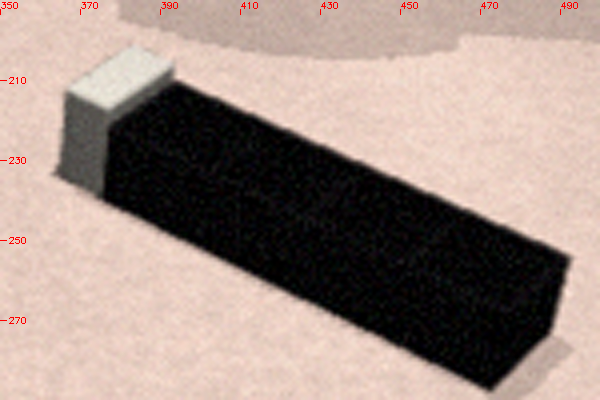

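View pics/z3.png

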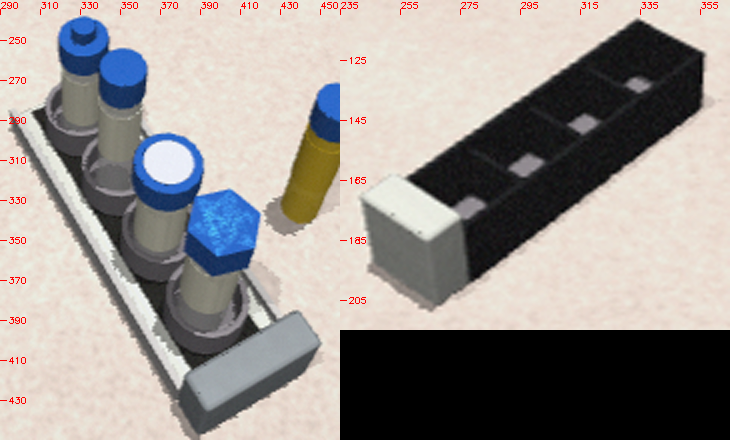

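The picks: tube tops hex/wide/slim/stub are at scene (172,227),(204,227),(235,206),(264,207) and side (401,341),(374,311),(351,264),(331,242). The corners of the stop, lane, handle and rack are clear too. Next I fit the poses.

```bash
cat >h.py <<'E'
import numpy as np,cv2
from scipy.optimize import least_squares
from workcell import camera_model,monitor,grab_frame
def proj(X,c):
    m=camera_model(c) if isinstance(c,str) else c
    p=np.atleast_2d(X)@np.array(m["R"]).T+m["t"]; f=240/np.tan(np.radians(m["vfov"]/2))
    return p[:,:2]/p[:,2:]*f+[m["cx"],m["cy"]]
def wrist():
    s=monitor.observe(); im=grab_frame("wrist"); m=dict(camera_model("wrist"))
    from scipy.spatial.transform import Rotation as Ro
    R=Ro.from_euler("xyz",s["tool_rot"]).as_matrix(); T=np.array(m["T_tool_cam"])
    Rc=R@T[:3,:3]; tc=R@T[:3,3]+s["position"]
    m["R"]=Rc.T; m["t"]=-Rc.T@tc; return im,m
def rz(P,p): 
    c,s=np.cos(p[2]),np.sin(p[2]); P=np.array(P,float)
    return np.c_[p[0]+c*P[:,0]-s*P[:,1],p[1]+s*P[:,0]+c*P[:,1],P[:,2]]
E
cat >fit.py <<'E'
from h import *
tubes=dict(hex=(.126,(172.5,227),(401.5,341)),wide=(.112,(204.5,226.7),(374.5,311.5)),slim=(.136,(235,205.8),(351.5,264.5)),stub=(.120,(263.8,207),(331.5,242)))
for n,(z,a,b) in tubes.items():
    r=least_squares(lambda x:np.r_[proj([[x[0],x[1],x[2]]],"scene")[0]-a,proj([[x[0],x[1],x[2]]],"side")[0]-b],[.6,0,.1])
    r2=least_squares(lambda x:np.r_[proj([[x[0],x[1],z]],"scene")[0]-a,proj([[x[0],x[1],z]],"side")[0]-b],[.6,0]); print(n,r.x.round(4),r2.x.round(4),r2.fun.round(1))
def fit(name,S,D):
    best=None
    for y0 in np.arange(0,6.3,.7):
        f=lambda p:np.r_[(proj(rz([s[0] for s in S],p),"scene")-[s[1] for s in S]).ravel(),(proj(rz([s[0] for s in D],p),"side")-[s[1] for s in D]).ravel()]
        r=least_squares(f,[.6,0,y0],loss="soft_l1",x_scale=[.1,.1,1])
        if best is None or r.cost<best.cost: best=r;res=f(r.x)
    print(name,best.x.round(4),res.reshape(-1,2).round(1).tolist()); return best.x
P=lambda x,y,z:(x/1e3,y/1e3,z/1e3)
L=fit("lane",[(P(37,124,46),(141.2,269.2)),(P(37,102,46),(154.2,265.5)),(P(-37,102,46),(166.7,291.2)),(P(-37,124,46),(153.2,296.2)),(P(-37,124,0),(158.2,317.2)),(P(-37,-102,20),(293,265.5))],
 [(P(37,102,46),(381.5,416.5)),(P(-37,102,46),(439.5,385.5)),(P(-37,124,46),(449.5,401.5)),(P(37,124,46),(391.5,432.5)),(P(37,-102,20),(298.5,286.5))])
R=fit("rack",[(P(-26,124,50),(366.5,213)),(P(26,124,50),(383.7,201.5)),(P(26,98,50),(393.5,206)),(P(-26,98,50),(377.5,217.5)),(P(-26,124,0),(363.7,233.7)),(P(26,-98,40),(492.7,254.5)),(P(-26,-98,0),(473,287.5)),(P(26,-98,0),(487.5,273))],
 [(P(26,124,50),(242,170.3)),(P(26,98,50),(255.7,162.7)),(P(-26,98,50),(277.3,175)),(P(-26,124,50),(264.7,185)),(P(26,-98,40),(334,111.7)),(P(-26,-98,40),(356.7,122.7)),(P(-26,124,0),(266,208)),(P(-26,-98,0),(356,140))])
ys=[.072,.024,-.024,-.072]
print("pucks",rz([(0,y,0) for y in ys],L).round(4).tolist()); print("cells",rz([(0,y,0) for y in ys],R).round(4).tolist())
E
python3 fit.py
```

```text
hex [ 0.5518 -0.2386  0.1247] [ 0.5517 -0.2389] [-0.9 -0.4  0.  -0.7]
wide [ 0.5443 -0.1933  0.1107] [ 0.5443 -0.1936] [-0.9 -0.3  0.  -0.7]
slim [ 0.5368 -0.1441  0.1331] [ 0.5368 -0.1452] [-1.5 -1.   0.2 -1.3]
stub [ 0.5308 -0.0983  0.1194] [ 0.5308 -0.0986] [-0.3 -0.2  0.1 -0.2]
lane [ 0.5433 -0.1682  3.2954] [[-1.4, -2.3], [0.0, -2.6], [-0.4, -0.0], [-2.2, -0.4], [-1.6, 1.7], [0.8, 0.1], [-1.0, -1.4], [-0.2, -2.8], [2.7, -0.6], [0.8, 2.5], [-2.0, -3.7]]
rack [0.5871 0.1761 2.0927] [[-1.4, -1.3], [-1.4, -1.1], [0.5, -0.5], [-0.6, -0.3], [-0.3, 1.0], [0.2, -0.5], [-0.1, 0.8], [0.4, -0.0], [-0.3, -0.8], [-1.8, -1.6], [-0.1, 0.8], [0.3, -0.2], [0.4, -1.2], [0.4, -0.8], [2.3, -0.3], [0.0, 0.3]]
pucks [[0.5544, -0.2394, 0.0], [0.547, -0.1919, 0.0], [0.5396, -0.1445, 0.0], [0.5323, -0.0971, 0.0]]
cells [[0.5247, 0.1402, 0.0], [0.5663, 0.1641, 0.0], [0.6079, 0.1881, 0.0], [0.6495, 0.212, 0.0]]
```

Request:
{"api": "move_arm", "payload": {"moves": [[33,-39,6,-0.1],[66,-78,12,-0.2],[99,-117,17,-0.3],[132,-157,22,-0.4],[165,-196,28,-0.5],[198,-235,33,-0.6],[231,-275,38,-0.7],[264,-314,44,-0.8],[297,-353,50,-0.9],[320,-385,55,-0.99],[329,-393,55,-0.99],[329,-393,55,-0.99]], "gripper": 1}}

```text
clock: 1.65
position: [0.5871, 0.1762, 0.2998]
tool_rot: [-3.141, 0.0, 1.726]
force: [-0.3, 0.6, -0.1]
grip_width: 0.0852
finger_force: 0.0
```

```bash
python3 - <<'E'
from h import *
import pickle
im,m=wrist(); cv2.imwrite("pics/w1.png",im); pickle.dump(m,open("w1.pkl","wb"))
s=monitor.observe();print(s["clock"],s["position"],s["tool_rot"],s["qpos"])
E
```

```text
1.7 [0.58666497 0.17704891 0.2998935 ] [-3.14081249e+00 -3.85183635e-04  1.72728499e+00] [-0.59837489  0.46753304  0.30671328  1.58082655 -0.15251078  1.11751154
 -0.09905158]
```

Request:
{"api": "move_arm", "payload": {"moves": [[-3,-35,0,0],[-7,-75,0,0],[-11,-120,0,0],[-15,-165,0,0],[-19,-210,0,0],[-23,-255,0,0],[-30,-295,0,0],[-38,-325,0,0],[-44,-344,0,0],[-44,-344,0,0]]}}

```text
clock: 2.95
position: [0.5429, -0.1679, 0.3003]
tool_rot: [-3.142, -0.0, 1.726]
force: [0.7, 0.9, 0.0]
grip_width: 0.0851
finger_force: 0.0
```

```bash
python3 - <<'E'
from h import *
import pickle
im,m=wrist(); cv2.imwrite("pics/w2.png",im); pickle.dump(m,open("w2.pkl","wb"))
s=monitor.observe();print(s["clock"],s["position"],s["tool_rot"],s["qpos"])
E
```

```text
3.0 [ 0.54332849 -0.16683645  0.30026016] [ 3.14146167e+00 -5.87132134e-04  1.72668311e+00] [-0.08941461  0.3976385   0.38999355  1.70187093 -0.16880889  1.07532849
  0.50959682]
```

View pics/w1.png

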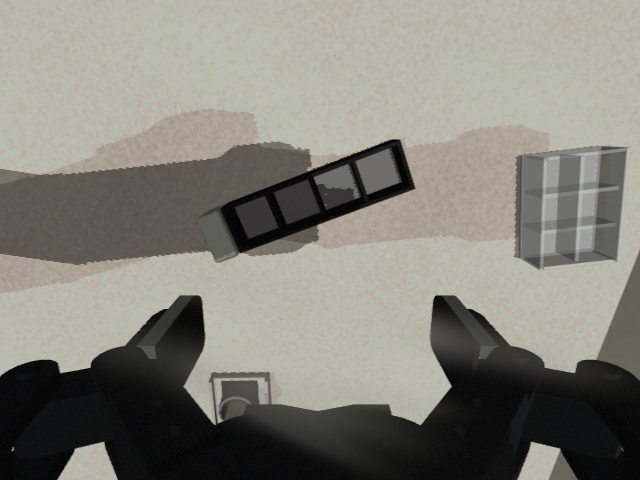

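View pics/w2.png

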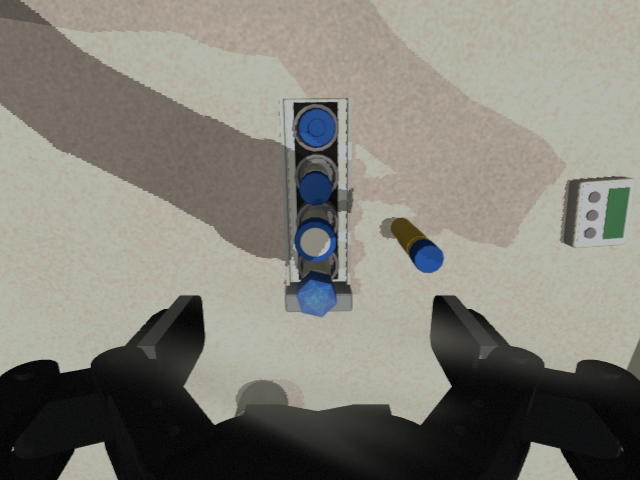

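The wrist view shows caps at stub (317,127), slim (315,187), wide (316,242), hex (317,295), with the yellow one ~100 px right. Rack cell floors are at (256,217),(297,201),(337,187),(379,171).

```bash
python3 - <<'E'
from h import *
import pickle
def back(uv,z,m):
    f=240/np.tan(np.radians(m["vfov"]/2)); d=np.array(m["R"]).T@np.array([(uv[0]-m["cx"])/f,(uv[1]-m["cy"])/f,1]); c=-np.array(m["R"]).T@m["t"]
    return (c+d*(z-c[2])/d[2])[:2].round(4)
w1,w2=[pickle.load(open(f"w{k}.pkl","rb")) for k in(1,2)]
for n,uv,z in[("stub",(317,127),.120),("slim",(315,187),.136),("wide",(316,242),.112),("hex",(317,295),.126),("yellow",(428,258),.118),("yfoot",(398,228),.0)]: print(n,back(uv,z,w2))
print([back(u,.004,w1).tolist() for u in[(256,217),(297,201),(337,187),(379,171)]])
L=[.5433,-.1682,3.2954];R=[.5871,.1761,2.0927]
print(proj(rz([(0,y,.004) for y in(.072,.024,-.024,-.072)],R),w1).round(0).tolist())
print("lane corner proj",proj(rz([(.037,-.102,.02),(-.037,-.102,.02),(.037,.124,.046),(-.037,.124,.046)],L),w2).round(0).tolist())
im=cv2.imread("pics/w2.png"); c=cv2.resize(im[265:325,285:350],None,fx=6,fy=6,interpolation=cv2.INTER_CUBIC); cv2.imwrite("pics/hex.png",np.clip(c*1.4,0,255).astype(np.uint8))
E
```

```text
stub [ 0.5317 -0.0983]
slim [ 0.5371 -0.1424]
wide [ 0.5457 -0.1925]
hex [ 0.5532 -0.2351]
yellow [ 0.6424 -0.19  ]
yfoot [ 0.6415 -0.1928]
[[0.5222, 0.1396], [0.5657, 0.165], [0.6074, 0.1876], [0.6501, 0.2122]]
[[258.0, 217.0], [297.0, 202.0], [337.0, 187.0], [378.0, 171.0]]
lane corner proj [[281.0, 96.0], [354.0, 97.0], [284.0, 313.0], [351.0, 313.0]]
```

View pics/hex.png

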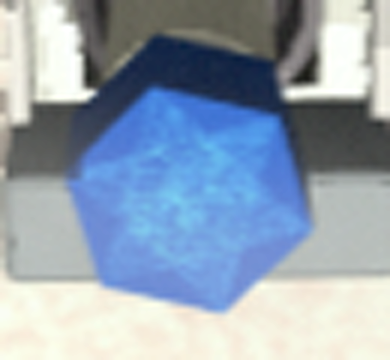

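Request:
{"api": "move_arm", "payload": {"moves": [[5,-35,-30,0.15],[9.5,-70,-60,0.29],[9.5,-70,-85,0.29],[9.5,-70,-115,0.29],[9.5,-70,-145,0.29],[9.5,-70,-170,0.29],[9.5,-70,-185,0.29],[9.5,-70,-190,0.29],[9.5,-70,-190,0.29]], "gripper": 0.65, "newtons": 40}}

```text
clock: 4.12
position: [0.553, -0.2376, 0.1106]
tool_rot: [3.141, 0.0, 2.016]
force: [-0.0, -0.0, 0.2]
grip_width: 0.0553
finger_force: 0.0
```

```bash
python3 - <<'E'
from h import *
im,m=wrist(); s=cv2.cvtColor(im,cv2.COLOR_BGR2BGRA)
a=grab_frame("side")[220:460,250:490]; b=grab_frame("scene")[170:330,130:300]
cv2.imwrite("pics/c1.png",np.hstack([im[:,120:520],np.vstack([cv2.resize(a,(320,240)),cv2.resize(b,(320,240))])]))
E
```

```text
(no output)
```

View pics/c1.png

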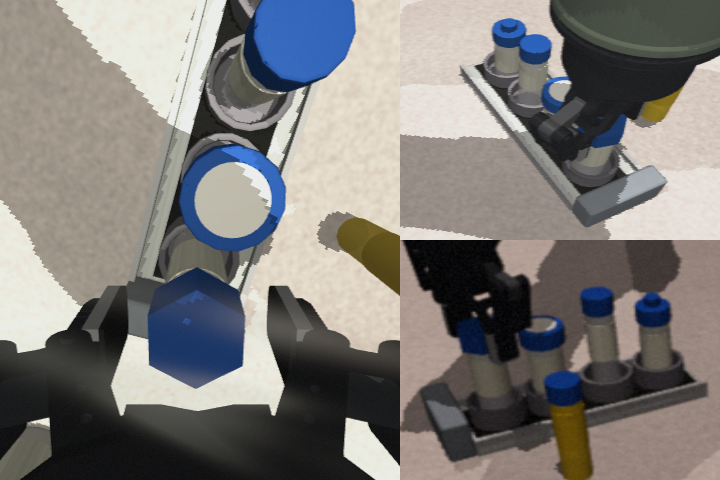

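The hex cap sits centred between the pads, flats parallel to them (wrist (316,330)). Closing and lifting.

Request:
{"api": "move_arm", "payload": {"moves": [[0,0,0,0],[0,0,0,0],[0,0,0,0],[0,0,0,0],[0,0,0,0],[0,0,5,0],[0,0,15,0],[0,0,30,0]], "gripper": 0.2, "newtons": 40}}

```text
clock: 5.28
position: [0.5526, -0.2379, 0.1411]
tool_rot: [-3.141, -0.0, 2.016]
force: [-0.6, -0.1, 0.4]
grip_width: 0.0315
finger_force: 39.7
```

Request:
{"api": "move_arm", "payload": {"moves": [[0,0,20,0],[0,0,55,0],[2,8,85,-0.03],[8,38,100,-0.13],[17,80,100,-0.28],[27,125,100,-0.43],[37,172,100,-0.58],[47,220,100,-0.73],[58,268,100,-0.88],[68,315,100,-1.03],[78,360,100,-1.18],[86,400,100,-1.32]]}}

```text
clock: 6.78
position: [0.6388, 0.1643, 0.2414]
tool_rot: [-3.141, -0.001, 0.692]
force: [-0.2, -0.2, 0.7]
grip_width: 0.0317
finger_force: 39.6
```

Request:
{"api": "move_arm", "payload": {"moves": [[7,32,0,-0.12],[10,46,0,-0.17],[11,50,-5,-0.174],[11,50,-25,-0.174],[11,50,-50,-0.174],[11,50,-75,-0.174],[11,50,-95,-0.174],[11,50,-105,-0.174],[11,50,-105,-0.174]]}}

```text
clock: 7.9
position: [0.6495, 0.2118, 0.1348]
tool_rot: [-3.142, 0.001, 0.522]
force: [0.5, 0.5, 0.3]
grip_width: 0.0311
finger_force: 39.6
```

```bash
python3 - <<'E'
from h import *
a=grab_frame("side")[60:240,220:420]; b=grab_frame("scene")[130:300,340:520]
cv2.imwrite("pics/c2.png",np.hstack([cv2.resize(a,(400,360)),cv2.resize(b,(380,360))]))
E
```

```text
(no output)
```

View pics/c2.png

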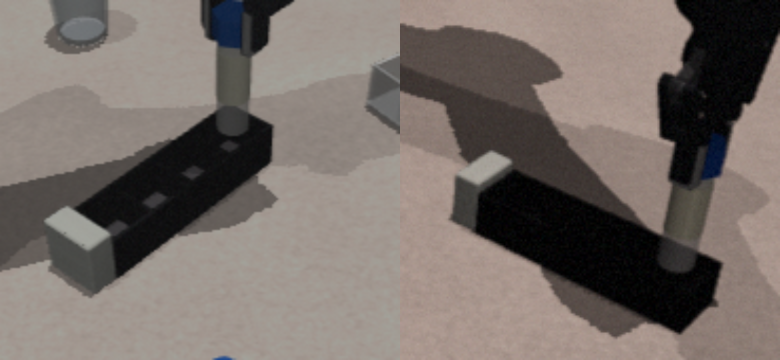

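Request:
{"api": "move_arm", "payload": {"moves": [[0,0,-12,0],[0,0,-24,0],[0,0,-32,0],[0,0,-36,0],[0,0,-37.5,0],[0,0,-37.5,0]]}}

```text
clock: 8.75
position: [0.6498, 0.2122, 0.098]
tool_rot: [3.142, -0.0, 0.522]
force: [-0.1, 0.4, -0.2]
grip_width: 0.0311
finger_force: 39.6
```

Request:
{"api": "move_arm", "payload": {"moves": [[0,0,0,0],[0,0,0,0],[0,0,0,0],[0,0,0,0],[0,0,10,0],[0,0,30,0],[0,0,60,0],[0,0,100,0],[0,0,140,0],[0,0,155,0],[0,0,155,0]], "gripper": 0.65}}

```text
clock: 10.12
position: [0.6499, 0.2122, 0.2542]
tool_rot: [-3.142, -0.002, 0.522]
force: [-0.7, -0.2, -0.3]
grip_width: 0.0553
finger_force: 0.0
```

```bash
python3 - <<'E'
from h import *
im,m=wrist();np.savez("m.npz",**{k:m[k] for k in m})
a=grab_frame("side")[60:240,220:420]; b=grab_frame("scene")[130:300,340:520]
cv2.imwrite("pics/c3.png",np.vstack([np.hstack([cv2.resize(a,(300,270)),cv2.resize(b,(300,270))]),cv2.resize(im,(600,450))[:320]]))
print(proj([[.6495,.212,.112],[.6495,.212,.004]],m))
E
```

```text
[[315.54724072 228.6043512 ]
 [315.90574176 202.92672444]]
```

View pics/c3.png

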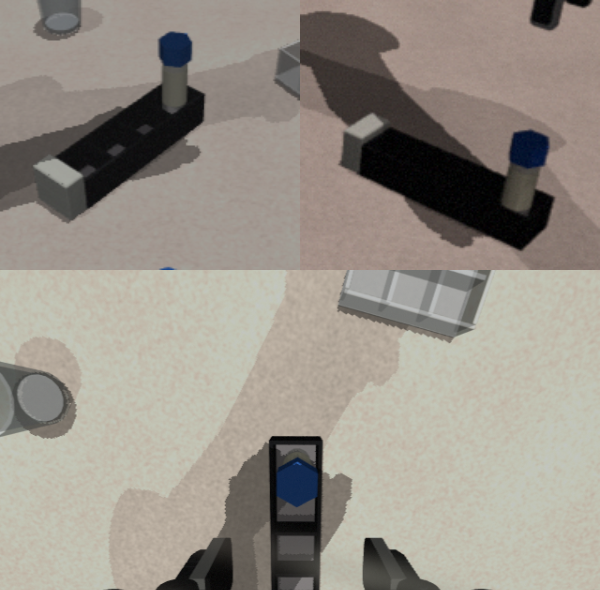

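Hex stands upright in the far cell. Next is wide.

Request:
{"api": "move_arm", "payload": {"moves": [[-8,-30,0,0.1],[-20,-76,0,0.25],[-33,-126,0,0.4],[-46,-178,0,0.55],[-59,-230,0,0.7],[-72,-280,0,0.85],[-85,-330,0,1.0],[-96,-372,0,1.12],[-103,-398,0,1.19],[-104.5,-405,0,1.203],[-104.5,-405,-25,1.203],[-104.5,-405,-60,1.203]], "gripper": 0.8}}

```text
clock: 11.78
position: [0.5457, -0.1919, 0.192]
tool_rot: [3.141, -0.0, 1.725]
force: [0.5, -0.1, -0.3]
grip_width: 0.0687
finger_force: 0.0
```

Request:
{"api": "move_arm", "payload": {"moves": [[0,0,-35,0],[0,0,-65,0],[0,0,-85,0],[0,0,-94,0],[0,0,-95,0],[0,0,-95,0]]}}

```text
clock: 12.52
position: [0.5455, -0.1927, 0.0984]
tool_rot: [3.141, 0.0, 1.725]
force: [-0.4, -0.2, 0.2]
grip_width: 0.0688
finger_force: 0.0
```

Request:
{"api": "move_arm", "payload": {"moves": [[0,0,0,0],[0,0,0,0],[0,0,0,0],[0,0,0,0],[0,0,0,0],[0,0,0,0],[0,0,5,0],[0,0,15,0],[0,0,30,0]], "gripper": 0.2, "newtons": 40}}

```text
clock: 13.65
position: [0.5451, -0.1928, 0.1286]
tool_rot: [-3.141, -0.0, 1.725]
force: [-0.1, 0.5, -0.9]
grip_width: 0.0364
finger_force: 39.9
```

```bash
python3 - <<'E'
from h import *
im,m=wrist()
a=grab_frame("side")[200:440,230:490]; b=grab_frame("scene")[150:330,130:310]
cv2.imwrite("pics/c4.png",np.hstack([im[:,120:520],np.vstack([cv2.resize(a,(260,240)),cv2.resize(b,(260,240))])]))
E
```

```text
(no output)
```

View pics/c4.png

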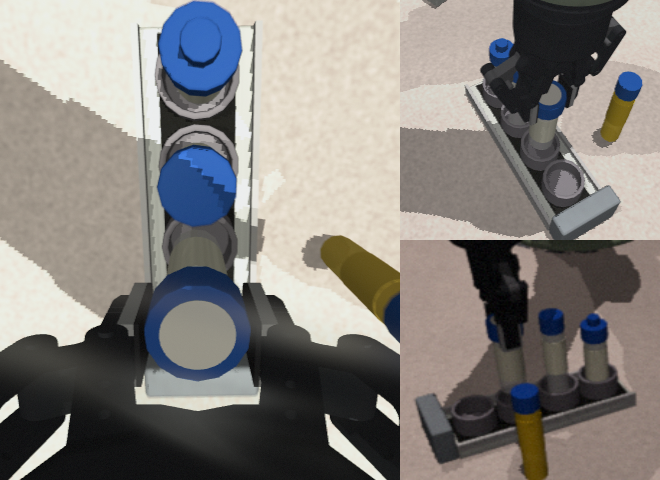

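Wide is held centred and upright. Carrying it over.

Request:
{"api": "move_arm", "payload": {"moves": [[0,0,20,0],[0,0,55,0],[2,10,85,-0.03],[7,40,100,-0.12],[14,82,100,-0.26],[21,128,100,-0.41],[29,175,100,-0.56],[37,222,100,-0.71],[45,270,100,-0.86],[52,314,100,-1.0],[59,352,100,-1.12],[62,375,100,-1.19]]}}

```text
clock: 15.3
position: [0.607, 0.1846, 0.2272]
tool_rot: [-3.141, 0.001, 0.534]
force: [0.4, 0.1, -0.5]
grip_width: 0.0362
finger_force: 40.0
```

Request:
{"api": "move_arm", "payload": {"moves": [[1,6,0,-0.013],[1,6,-15,-0.013],[1,6,-45,-0.013],[1,6,-75,-0.013],[1,6,-100,-0.013],[1,6,-117,-0.013],[1,6,-130,-0.013],[1,6,-139,-0.013],[1,6,-143,-0.013],[1,6,-143,-0.013]]}}

```text
clock: 16.55
position: [0.6084, 0.1883, 0.0851]
tool_rot: [3.142, -0.001, 0.522]
force: [0.6, -0.1, -0.2]
grip_width: 0.0359
finger_force: 40.1
```

Request:
{"api": "move_arm", "payload": {"moves": [[0,0,0,0],[0,0,0,0],[0,0,0,0],[0,0,0,0],[0,0,10,0],[0,0,30,0],[0,0,65,0],[0,0,105,0],[0,0,145,0],[0,0,168,0],[0,0,168,0]], "gripper": 0.75}}

```text
clock: 17.92
position: [0.6089, 0.1881, 0.2558]
tool_rot: [3.141, -0.004, 0.522]
force: [0.2, -0.4, -0.7]
grip_width: 0.064
finger_force: 0.0
```

```bash
python3 - <<'E'
from h import *
im,m=wrist()
a=grab_frame("side")[60:240,220:420]; b=grab_frame("scene")[130:300,340:520]
cv2.imwrite("pics/c5.png",np.vstack([np.hstack([cv2.resize(a,(300,270)),cv2.resize(b,(300,270))]),cv2.resize(im,(600,450))[:320]]))
E
```

```text
(no output)
```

View pics/c5.png

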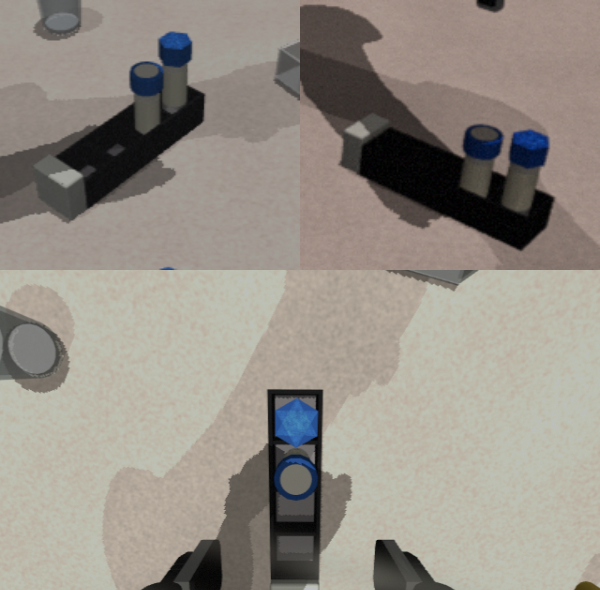

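Both stand upright in the right cells. Slim next.

Request:
{"api": "move_arm", "payload": {"moves": [[-6,-30,0,0.1],[-15,-70,0,0.25],[-24,-112,0,0.4],[-33,-155,0,0.55],[-42,-198,0,0.7],[-51,-240,0,0.85],[-60,-280,0,1.0],[-67,-312,0,1.12],[-70,-329,0,1.19],[-71,-332,0,1.203],[-71,-332,-20,1.203],[-71,-332,-45,1.203]], "gripper": 0.75}}

```text
clock: 19.58
position: [0.5375, -0.1428, 0.2072]
tool_rot: [3.141, -0.0, 1.724]
force: [-0.2, -0.4, 0.7]
grip_width: 0.0644
finger_force: 0.0
```

Request:
{"api": "move_arm", "payload": {"moves": [[0,0,-35,0],[0,0,-65,0],[0,0,-80,0],[0,0,-86,0],[0,0,-87,0],[0,0,-87,0]]}}

```text
clock: 20.32
position: [0.5376, -0.1439, 0.1215]
tool_rot: [3.141, 0.0, 1.725]
force: [-0.7, 0.4, -0.7]
grip_width: 0.0645
finger_force: 0.0
```

Request:
{"api": "move_arm", "payload": {"moves": [[0,0,0,0],[0,0,0,0],[0,0,0,0],[0,0,0,0],[0,0,0,0],[0,0,0,0],[0,0,0,0],[0,0,5,0],[0,0,15,0],[0,0,30,0]], "gripper": 0.1, "newtons": 40}}

```text
clock: 21.58
position: [0.5371, -0.1438, 0.1516]
tool_rot: [-3.141, -0.0, 1.725]
force: [-0.6, 0.2, 0.1]
grip_width: 0.0245
finger_force: 39.2
```

```bash
python3 - <<'E'
from h import *
s=monitor.observe(); print(s["position"],s["grip_width"],s["force"],s["finger_force"])
im,m=wrist(); p=s["position"]
def cyl(x,y,z0,z1,r): 
    a=np.linspace(0,2*np.pi,60); return np.array([(x+r*np.cos(t),y+r*np.sin(t),z) for t in a for z in(z0,z1)])
z0=.018+p[2]-.1213
for n,img,cm in(("wrist",im,m),("side",grab_frame("side"),"side"),("scene",grab_frame("scene"),"scene")):
    P=proj(cyl(p[0],p[1],z0+.096,z0+.118,.013),cm); lo,hi=P.min(0),P.max(0)
    T=proj([[p[0],p[1],z0+.118],[p[0],p[1],z0]],cm)
    b,g,r=[img[...,k].astype(int) for k in range(3)]; M=((b>50)&(b>2*r)&(b>1.3*g)).astype(np.uint8)
    _,_,st,ce=cv2.connectedComponentsWithStats(M)
    print(n,"expect",lo.round(),hi.round(),"axis",T.round().tolist()); print([(q[:2].tolist(),(q[:2]+q[2:4]).tolist(),int(q[4])) for q in st[1:,] if q[4]>60])
E
```

```text
[ 0.53705594 -0.14382594  0.15162547] 0.024463631488143636 [-0.63830627  0.20040898  0.08761994] 39.24341082572937
wrist expect [278. 278.] [357. 373.] axis [[318.0, 339.0], [317.0, 241.0]]
[([288, 146], [353, 213], 3425), ([299, 280], [342, 293], 288), ([280, 304], [354, 370], 3513), ([479, 392], [501, 419], 187)]
side expect [339. 234.] [366. 267.] axis [[353.0, 244.0], [349.0, 306.0]]
[([347, 235], [366, 267], 476), ([320, 256], [333, 268], 76), ([445, 272], [472, 301], 593)]
scene expect [224. 183.] [243. 205.] axis [[233.0, 187.0], [239.0, 252.0]]
[([348, 56], [441, 79], 881), ([492, 63], [556, 95], 711), ([255, 206], [273, 228], 237), ([439, 209], [462, 230], 203), ([468, 212], [489, 236], 311), ([206, 257], [226, 281], 314)]
```

Slim's cap projection matches a centred, upright tube. Carrying it over.

Request:
{"api": "move_arm", "payload": {"moves": [[0,0,20,0],[0,0,55,0],[1,10,85,-0.04],[3,36,100,-0.15],[7,72,100,-0.3],[10,110,100,-0.45],[14,148,100,-0.6],[18,186,100,-0.75],[22,224,100,-0.9],[25,260,100,-1.04],[28,288,100,-1.15],[29,304,100,-1.195]]}}

```text
clock: 23.22
position: [0.5659, 0.162, 0.2503]
tool_rot: [-3.142, 0.001, 0.529]
force: [0.4, -0.2, -0.6]
grip_width: 0.0248
finger_force: 39.3
```

Request:
{"api": "move_arm", "payload": {"moves": [[0,4,0,-0.008],[0,4,-15,-0.008],[0,4,-45,-0.008],[0,4,-75,-0.008],[0,4,-100,-0.008],[0,4,-117,-0.008],[0,4,-130,-0.008],[0,4,-139,-0.008],[0,4,-143,-0.008],[0,4,-143,-0.008]]}}

```text
clock: 24.48
position: [0.5663, 0.1642, 0.108]
tool_rot: [3.142, -0.0, 0.522]
force: [0.7, -0.5, -0.9]
grip_width: 0.0249
finger_force: 39.5
```

Request:
{"api": "move_arm", "payload": {"moves": [[0,0,0,0],[0,0,0,0],[0,0,0,0],[0,0,0,0],[0,0,10,0],[0,0,30,0],[0,0,65,0],[0,0,105,0],[0,0,135,0],[0,0,145,0],[0,0,145,0]], "gripper": 0.65}}

```text
clock: 25.85
position: [0.5662, 0.1643, 0.2535]
tool_rot: [-3.141, -0.001, 0.522]
force: [-0.7, 0.4, -0.5]
grip_width: 0.0554
finger_force: 0.0
```

Request:
{"api": "move_arm", "payload": {"moves": [[-4,-26,0,0.1],[-8,-58,0,0.25],[-12,-92,0,0.4],[-16,-126,0,0.55],[-21,-160,0,0.7],[-26,-194,0,0.85],[-30,-225,0,1.0],[-33,-248,0,1.12],[-35,-260,0,1.19],[-35,-262,0,1.203],[-35,-262,-25,1.203],[-35,-262,-60,1.203]], "gripper": 0.75}}

```text
clock: 27.35
position: [0.5315, -0.097, 0.1921]
tool_rot: [3.141, -0.0, 1.724]
force: [1.1, 0.3, -0.2]
grip_width: 0.064
finger_force: 0.0
```

Request:
{"api": "move_arm", "payload": {"moves": [[0,0,-35,0],[0,0,-65,0],[0,0,-86,0],[0,0,-96,0],[0,0,-97,0],[0,0,-97,0]]}}

```text
clock: 28.1
position: [0.5315, -0.0977, 0.0964]
tool_rot: [3.141, 0.0, 1.725]
force: [-0.2, 0.6, -0.3]
grip_width: 0.0637
finger_force: 0.0
```

Request:
{"api": "move_arm", "payload": {"moves": [[0,0,0,0],[0,0,0,0],[0,0,0,0],[0,0,0,0],[0,0,0,0],[0,0,0,0],[0,0,0,0],[0,0,5,0],[0,0,15,0],[0,0,30,0]], "gripper": 0.1, "newtons": 40}}

```text
clock: 29.35
position: [0.5311, -0.0978, 0.1266]
tool_rot: [-3.141, -0.0, 1.725]
force: [-0.5, -0.4, -0.5]
grip_width: 0.0288
finger_force: 39.5
```

Request:
{"api": "move_arm", "payload": {"moves": [[0,0,20,0],[0,0,55,0],[0,8,85,-0.04],[-1,28,100,-0.15],[-2,56,100,-0.3],[-3,86,100,-0.45],[-3,116,100,-0.6],[-4,146,100,-0.75],[-5,176,100,-0.9],[-6,204,100,-1.04],[-6,226,100,-1.15],[-6,236,100,-1.195]]}}

```text
clock: 30.85
position: [0.525, 0.1398, 0.2266]
tool_rot: [-3.141, -0.001, 0.529]
force: [0.3, -0.3, -0.7]
grip_width: 0.0285
finger_force: 39.5
```

Request:
{"api": "move_arm", "payload": {"moves": [[0,2,0,-0.008],[0,2,-15,-0.008],[0,2,-45,-0.008],[0,2,-75,-0.008],[0,2,-100,-0.008],[0,2,-117,-0.008],[0,2,-130,-0.008],[0,2,-139,-0.008],[0,2,-143,-0.008],[0,2,-143,-0.008]]}}

```text
clock: 32.1
position: [0.5254, 0.1402, 0.083]
tool_rot: [3.142, -0.0, 0.522]
force: [0.5, -1.7, -0.8]
grip_width: 0.029
finger_force: 39.7
```

Request:
{"api": "move_arm", "payload": {"moves": [[0,0,0,0],[0,0,0,0],[0,0,0,0],[0,0,0,0],[0,0,10,0],[0,0,30,0],[0,0,65,0],[0,0,105,0],[0,0,145,0],[0,0,170,0],[0,0,170,0]], "gripper": 0.65}}

```text
clock: 33.48
position: [0.5258, 0.1403, 0.2548]
tool_rot: [-3.142, -0.003, 0.522]
force: [-0.4, -0.8, -0.3]
grip_width: 0.0559
finger_force: 0.0
```

```bash
python3 - <<'E'
from h import *
im,m=wrist()
a=grab_frame("side")[60:240,220:420]; b=grab_frame("scene")[130:300,340:520]; c=grab_frame("scene")[180:340,120:310]
cv2.imwrite("pics/c6.png",np.vstack([np.hstack([cv2.resize(a,(270,260)),cv2.resize(b,(260,260)),cv2.resize(c,(260,260))]),np.pad(cv2.resize(im,(600,450))[100:440],((0,0),(0,190),(0,0)))]))
E
```

```text
(no output)
```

View pics/c6.png

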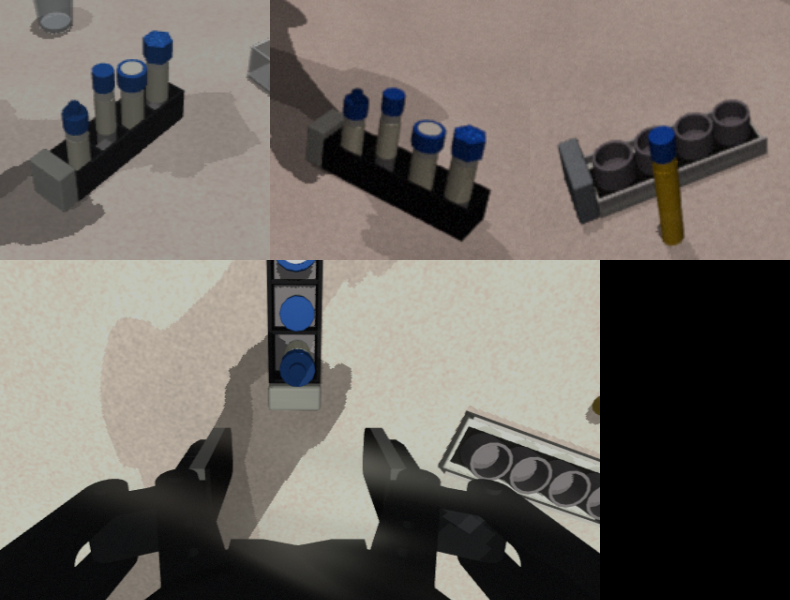

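All four are in the rack in the right order: stub by the handle, then slim, wide, hex. The yellow one and the pucks are undisturbed. One numeric check of the stub's uprightness before handing in.

```bash
python3 - <<'E'
from h import *
im,m=wrist()
cells={"stub":(.5255,.1402,.102,.072,.092,.015),"slim":(.5663,.1641,.118,.096,.118,.013)}
for n,img,cm in(("wrist",im,m),("side",grab_frame("side"),"side"),("scene",grab_frame("scene"),"scene")):
    b,g,r=[img[...,k].astype(int) for k in range(3)]; M=((b>45)&(b>2*r)&(b>1.3*g)).astype(np.uint8)
    _,_,st,ce=cv2.connectedComponentsWithStats(M)
    for k,(x,y,h,a,c,rr) in cells.items():
        t=np.linspace(0,6.283,50); P=np.vstack([np.c_[x+rr*np.cos(t),y+rr*np.sin(t),0*t+.004+z] for z in(a,c)])
        if k=="stub": P=np.vstack([P,np.c_[x+.007*np.cos(t),y+.007*np.sin(t),0*t+.106]])
        q=proj(P,cm); mid=q.mean(0); j=1+np.argmin([np.hypot(*(ce[i]-mid))+1e3*(st[i,4]<60) for i in range(1,len(st))])
        print(n,k,q.min(0).round(),q.max(0).round(),"seen",st[j,:2],st[j,:2]+st[j,2:4])
E
```

```text
wrist stub [296. 198.] [336. 241.] seen [299 200] [337 241]
wrist slim [296. 141.] [335. 181.] seen [299 142] [337 181]
side stub [265. 128.] [286. 153.] seen [266 130] [285 154]
side slim [287. 102.] [305. 125.] seen [289 104] [305 125]
scene stub [391. 187.] [409. 209.] seen [392 192] [408 209]
scene slim [417. 186.] [435. 206.] seen [419 188] [433 206]
```

Cap outlines match upright tubes to within about 2 px, apart from the dim top edge of the stub in one view.

```bash
python3 -c "
from workcell import bot
print(bot.job_done())"
```

```text
the job is handed in; nothing more can be done
None
```

All four tubes are standing upright and released in the rack in reverse order: hex farthest from the handle, then wide, slim, and stub beside it. The job was handed in at about 34 s of the 112 s allowed, and the hand-in returned no verdict.

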